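# Screw the hanging eye home with a bar

## Task

On the timber batten, the big closed screw eye is not yet screwed home. Pick up the steel bar by its square handle, slide its rod through the loop of that eye, and swing the bar clockwise (seen from above) until the eye is fully home: it stops there, with its loop standing in line with the length of the batten. Then draw the bar out again and lay it flat on the bench top, off the batten.

Things in the scene. Friction and masses are not known exactly. Their poses are not given: they have to be found in the camera images.
- eye_loop (a point): Centre of the loop of the big closed steel screw eye, 80 mm above the bench, on the vertical line about which it turns. Upright loop of 10 mm wire: hole 34 mm in diameter, 54 mm across outside, top 107 mm above the bench. The frame turns with the eye: x is level, along the hole (square to the loop), z up. With the eye home, x points across the batten, away from the robot.
- eye (a joint): Turn of the big eye, rad: 0 = home (hard stop), negative = still to go; grows clockwise seen from above. Starts between -0.9 and -0.5. Stiff (about 0.12 N m), stays where left. The bar is loose in the loop: it turns the eye only once it lies about 0.8 rad askew to the hole, so swing it that much farther than the eye must turn.
- bar: Turning bar, 0.25 kg, lying in front of the batten: black square handle 28 x 28 mm, 80 mm long, with a round steel rod 20 mm in diameter and 90 mm long out of one end. Origin at the handle's centre, on the rod's axis (14 mm above the bench when lying); x points along the rod: handle from x = -40 to +40 mm, rod from +40 to its tip at +130 mm. Balances near x = +25 mm.
- board: Timber batten fixed on the bench, 360 (its y) x 80 (its x) x 30 mm high; origin at the centre of its underside. Three fittings stand on its centre line, at y = -120, 0 and +120 mm in any order: the big eye on a 38 mm round plate, a small closed eye (26 mm across, top 73 mm above the bench) and an open cup hook (48 mm across, top 92 mm). The last two are fixed; leave them.
There are look-alikes about, which are no part of the job. Of the things like the bar, leave any that is orange; of the rest the larger one is meant.

How it is judged:
By the outcome, as a careful person would: the job done as asked, in the order asked, and still so for the second after the job is handed in, with the robot touching nothing.
It also fails if it takes over 64 s, if anything falls off the work surface, if the arm or the gripper's body presses on something with over 40 N, if the wrist force passes 120 N, or if a joint passes its speed limit or range.

## Robot

A 6-joint arm with a two-finger parallel gripper is mounted at the origin on the work surface. World frame = base frame: x ahead of the robot, y to its left, z up, the work surface at z = 0. Lengths are in m, angles in degrees, forces in N, time in s.
With the tool pointing down it reaches from about 0.3 to 0.75 m from the base axis. Payload 8.5 kg.
Tool frame: the origin (TCP) lies midway between the tips of the shut fingers; the grasp point (between the pads) lies 19 mm behind it; z points along the fingers, y is the line along which they close (so a half turn about z gives the same grasp; the last joint's range is limited). The gripper opens to 85 mm and grips with 20 to 120 N. Pads are 22 mm wide; open, the fingers measure 114 mm over their backs; the gripper's body (76 mm by 85 mm) begins 54 mm behind the grasp point. The pads swing forward as they close: fully open they stand 13 mm farther back than shut.
Start: joints at [-78.742, 21.807, 74.336, -0, 83.858, -12.336], TCP at [0.22, -0.504, 0.231] pointing down, gripper open.
Joint ranges: [-178.18, 178.18], [-50.72, 133.34], [12.68, 142.11], [-81.47, 261.47], [9.98, 163.14], [-165.26, 165.26]. Speed limits (degrees/s): [136.94, 136.94, 180, 180, 180, 180].

## Interface

Orientations are given as a 3x3 rotation matrix whose columns are the frame's x, y, z axes.
In Python, from rig import env, viewer, recognise, pinpoint gives the robot as it stands.
- The arm moves only by the tool move_arm, never from a script. Its argument "plan" is text: rows parted by semicolons, each of 7 numbers parted by spaces: the shift along the tool's x, y, z in m, then the turn, a rotation vector about the tool's x, y, z in rad, then the finger opening in m, from 0 to 0.0854. A call has 1 to 12 rows; each row shifts and turns the commanded pose from where the row before left it, along the tool's axes as they then stand; what a row does not reach is not made up. A row lasts 1/8 s, in which the tool goes at most 62.5 mm and 10.7 degrees, less where a joint would pass 70% of its speed; a pose out of reach is approached as far as the arm can. A call is refused whole if a number of a shift passes 0.0625 or a number of a turn 0.188, either way. A call with a gripper value outside its range is refused whole. The fingers move at their own pace and stop on an object; "grip_force" is the grip in N (left out, the last holds). Time passes only in rows, so rows that do not move let the fingers close. It gives the time, the measured TCP pose, the force, the opening and the grip force at its end, in the units of the state.
- env.observe(): the state, without advancing time (a new reading comes with each control period).
- viewer.get_image(name): name is "side" or "top" or "wrist"; returns (picture, depth): 384x512x3 uint8, red, green, blue; 384x512 float32, m along the optical axis (not along the pixel's ray), 0 where there is no reading.
- viewer.calibration(name): a dict with "fx", "fy", "cx", "cy" (pixels), "R" (3x3) and "t" (3): a world point X has camera coordinates R X + t. Camera axes: x right, y down, z forward; pixel columns grow to the right and rows downward; lengths in m; the calibration is good to about 2 mm. A picture is of the moment at which its call begins: read the wrist's pose just before it. calibration takes no time and is no camera call; for the wrist camera it gives the pose at the moment of the call.
- env.close_job(): hands the job in; it is judged then, once.
Trained networks look in the newest picture that a camera, given by its name, has taken for a name from the list of things; names that differ only in an ending like _2 or _b are one class to them, and where a whole thing is asked for, a point or a joint stands for the part that bears it (a point fixed in the world has none). Each returns a list of dicts, best first, with "conf" (0 to 1); they miss things now and then, are a little off and sometimes report something else, mostly with a low value. They report only what shows in the picture. A call takes as long as a camera call. They do not tell look-alikes from the thing itself.
- recognise(camera, name): "extent" ([centre column, centre row, width, height] in pixels, round what is visible of it).
- pinpoint(camera, name): "pixel" ([column, row] in pixels: a listed point, or the origin of a listed thing).
The state is a dict: "time_s": time; "q": joint angles; "qvel": joint speeds; "joint_efforts": joint torques, N m; "position": TCP position; "tool_rot": TCP orientation; "ft_force": force on the tool from outside, world axes, zero at the start; "wrist_torque": the same for the moment, N m; "grip_width": finger opening in m; "gripper_force": force on a finger pad.
Only numpy, scipy, OpenCV 4.12 (cv2) and the standard library are available. Lean on these libraries where they do the work, as an engineer would, in place of code of your own. Each camera call takes 0.05 s, during which the arm holds its last target. There are 200 camera calls.

## Working session

There is one attempt and no reset: what is moved stays moved. The work goes in short steps, Python scripts to look and compute and a tool call to move; the robot and the scene stay as the last step left them, time stands still between calls to the robot, and variables do not carry over. Pictures are saved under pics/ and viewed, at most 10 in all, crops included, and the job is handed in when it is done.

Besides the shell and the picture viewer there is one more tool, called after "Call:" in YAML: its name, and indented under it one key for each argument. move_arm: Moves the arm, as the interface text tells. Its arguments: {"type":"object","properties":{"plan":{"type":"string"},"grip_force":{"type":"number"}},"required":["plan"]}

```bash
ls; mkdir -p pics; cat > h.py <<'E'
import numpy as np, cv2
from rig import env, viewer, recognise, pinpoint
def world(c,cal,u,v,z=None,d=None):
    r=np.array([(u-cal['cx'])/cal['fx'],(v-cal['cy'])/cal['fy'],1.])
    R=np.array(cal['R']);t=np.array(cal['t'])
    o=-R.T@t; k=R.T@r
    s=d if d is not None else (z-o[2])/k[2]
    return o+s*k
def cloud(cal,dep):
    v,u=np.mgrid[:dep.shape[0],:dep.shape[1]]
    P=np.stack([(u-cal['cx'])/cal['fx']*dep,(v-cal['cy'])/cal['fy']*dep,dep],-1)
    return (P-np.array(cal['t']))@np.array(cal['R'])
E
python3 - <<'E'
from h import *
np.set_printoptions(precision=3,suppress=True)
ims=[]
for c in ['top','side']:
    im,d=viewer.get_image(c);cal=viewer.calibration(c);ims.append(im)
    print(c,-np.array(cal['R']).T@cal['t'])
    for n,z in [('bar',.014),('eye_loop',.08),('board',0)]:
        for r in pinpoint(c,n)[:4]:
            print(n,r['conf'],np.round(r['pixel']),world(c,cal,*r['pixel'],z=z))
    print([ (np.round(r['extent']),r['conf']) for r in recognise(c,'bar')[:4]])
    np.savez(c,im=im,d=d)
o=np.vstack(ims)[:,:,::-1]
cv2.imwrite('pics/a.png',ims[0][:,:,::-1]);cv2.imwrite('pics/b.png',ims[1][:,:,::-1])
E
```

```text
pics
top [ 0.458 -0.066  0.858]
bar 0.88 [258. 226.] [ 0.437 -0.076  0.014]
bar 0.86 [320. 213.] [ 0.464 -0.218  0.014]
bar 0.75 [336. 284.] [ 0.306 -0.249  0.014]
eye_loop 0.54 [210. 121.] [0.66  0.023 0.08 ]
board 0.85 [214. 129.] [0.661 0.022 0.   ]
[(array([314., 208.,  44.,  44.]), 0.88), (array([321., 292.,  74.,  45.]), 0.65), (array([257., 249.,  18.,  82.]), 0.6)]
side [ 0.434 -0.585  0.728]
bar 0.83 [239. 227.] [ 0.442 -0.072  0.014]
bar 0.81 [162. 319.] [ 0.299 -0.249  0.014]
bar 0.8 [254. 297.] [ 0.457 -0.225  0.014]
eye_loop 0.63 [340. 158.] [0.656 0.028 0.08 ]
board 0.75 [337. 185.] [0.661 0.027 0.   ]
[(array([265., 287.,  51.,  51.]), 0.72), (array([158., 301.,  53.,  85.]), 0.7), (array([215., 228.,  89.,  22.]), 0.61)]
```

View pics/a.png

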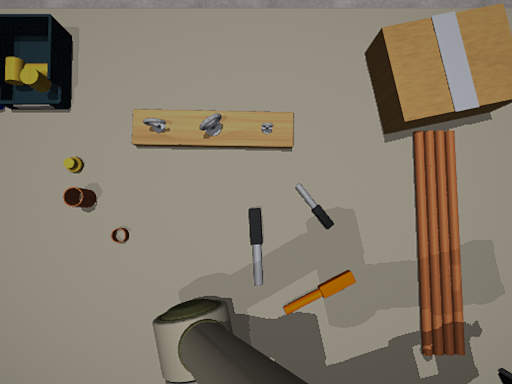

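View pics/b.png

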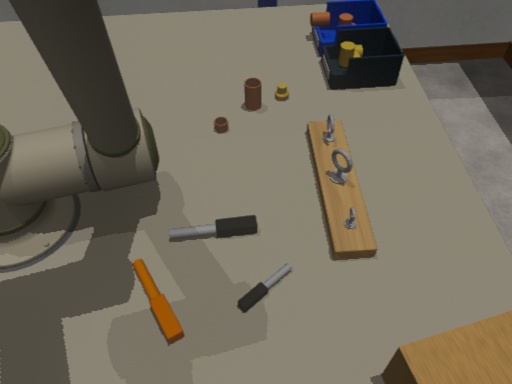

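Candidates for the bar in the top view are black and large at (258,226), black and small at (320,213), and orange at (336,284). I choose the large black one at (258,226). The big eye is the middle fitting at (210,121), with the hook at (155,124) and the small eye at (267,128). Next I measure the bar and the eye.

```bash
python3 - <<'E'
from h import *
np.set_printoptions(precision=4,suppress=True)
for c in ['top','side']:
    f=np.load(c+'.npz');im=f['im'];d=f['d'];cal=viewer.calibration(c);P=cloud(cal,d)
    def box(x0,x1,y0,y1,z0,z1):
        return (d>0)&(P[...,0]>x0)&(P[...,0]<x1)&(P[...,1]>y0)&(P[...,1]<y1)&(P[...,2]>z0)&(P[...,2]<z1)
    def rect(m,n):
        q=P[m]; r=cv2.minAreaRect((q[:,:2]*1000).astype(np.float32)); print(c,n,m.sum(),'c',np.array(r[0]),'size',r[1],'ang',r[2],'zmed/max',np.median(q[:,2]),q[:,2].max())
    dark=im.max(2)<70
    m=box(.27,.52,-.13,-.03,.008,.04); rect(m,'bar'); rect(m&dark,'handle'); rect(m&~dark,'rod')
    m=box(.45,.51,-.13,-.03,.008,.04); 
    rect(box(.6,.73,-.2,.25,.022,.036),'board')
    for n,y in [('eye',.025),('hook',.145),('small',-.095)]:
        m=box(.61,.71,y-.05,y+.05,.045,.12); 
        if m.sum()>5: rect(m,n)
    m=box(.61,.71,-.03,.08,.06,.12);q=P[m];print(q.mean(0)); w,v=np.linalg.eigh(np.cov(q[:,:2].T));print('line',np.degrees(np.arctan2(*v[::-1,1])),np.sqrt(w))
cal=viewer.calibration('top');s=env.observe();print(s['tool_rot'],s['q'],s['grip_width'])
im=np.load('top.npz')['im'];im2=np.load('side.npz')['im']
a=cv2.resize(im[90:160,170:240],(400,400),interpolation=2);b=cv2.resize(im2[130:200,300:370],(400,400),interpolation=2)
cv2.imwrite('pics/c.png',np.hstack([a,b])[:,:,::-1])
E
```

```text
top bar 826 c [392.4253 -71.85  ] size (169.19313049316406, 27.858135223388672) ang 2.706864595413208 zmed/max 0.026496276295615857 0.03186671661767752
top handle 432 c [401.5596 -72.1527] size (150.97344970703125, 26.390647888183594) ang 2.706864595413208 zmed/max 0.028295878291583365 0.03186671661767752
top rod 394 c [391.9453 -72.4241] size (168.30279541015625, 26.55219078063965) ang 5.102505683898926 zmed/max 0.023085964923915868 0.029596282738429354
top board 5270 c [656.9127  23.8213] size (359.1196594238281, 81.17781829833984) ang 88.50129699707031 zmed/max 0.030442858308531197 0.035889236008963
top eye 217 c [656.6652  22.8703] size (10.209444046020508, 50.9933967590332) ang 34.407169342041016 zmed/max 0.09235390697694705 0.1087763212353665
top hook 137 c [659.9069 141.3434] size (45.35181427001953, 8.404316902160645) ang 88.36258697509766 zmed/max 0.08190735305680455 0.09350827828301234
top small 52 c [653.9175 -96.922 ] size (23.672273635864258, 5.861370086669922) ang 87.33919525146484 zmed/max 0.06794599994731759 0.07521314537999567
[0.6555 0.0222 0.0874]
line 123.36897443
[... 608 characters left out ...]
1135 0.035981708802680826
side eye 296 c [657.2828  20.2454] size (11.869664192199707, 51.6180305480957) ang 30.825725555419922 zmed/max 0.08225486694980133 0.10828414744089455
side hook 130 c [660.554  139.8669] size (42.823158264160156, 8.047377586364746) ang 88.90953063964844 zmed/max 0.07476455578431573 0.09358770301480894
side small 71 c [654.4384 -98.1725] size (24.82464027404785, 6.312679290771484) ang 87.15669250488281 zmed/max 0.06436706559678441 0.07598146627897297
[0.6568 0.019  0.0852]
line 123.96334933181024 [0.0024 0.0154]
[[ 0.9164  0.4002 -0.    ]
 [ 0.4002 -0.9164  0.0001]
 [ 0.     -0.0001 -1.    ]] [-78.7421  21.8078  74.3376   0.0006  83.8581 -12.3359] 0.08559452950703066
```

View pics/c.png

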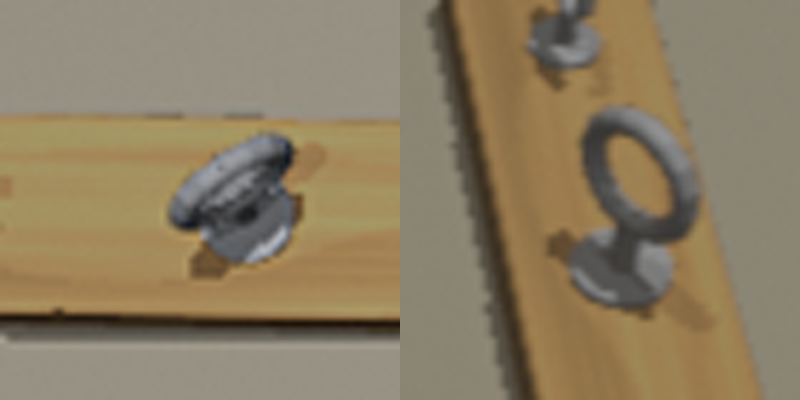

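The top view shows the large black bar lying with its handle away from the robot. The eye crop shows the closed loop on its round plate, about 35° from home. I now move above the bar.

Call:
move_arm:
  plan: "0.046 -0.039 0 0 0 0 0.085;0.046 -0.039 0 0 0 0 0.085;0.046 -0.039 0 0 0 0 0.085;0.046 -0.039 0 0 0 0 0.085;0.046 -0.039 0 0 0 0 0.085;0.046 -0.039 0 0 0 0 0.085;0.046 -0.039 0 0 0 0 0.085;0.046 -0.039 0 0 0 0 0.085;0 0 0.02 0 0 0.18 0.085;0 0 0.02 0 0 0.18 0.085;0 0 0 0 0 0 0.085"

```text
time_s: 1.88
position: [0.432, -0.0704, 0.1906]
tool_rot: [[0.999, 0.054, -0.002], [0.054, -0.999, 0.001], [-0.002, -0.001, -1.0]]
ft_force: [-0.2, -0.8, 0.1]
grip_width: 0.0847
gripper_force: 0.0
```

```bash
cat >> h.py <<'E'
def st():
    s=env.observe();R=np.array(s['tool_rot']);print('t',round(s['time_s'],2),'p',np.round(s['position'],4),'yaw',round(float(np.degrees(np.arctan2(R[1,0],R[0,0]))),2),'tilt',np.round(R[:,2],4),'q',np.round(s['q'],1),'w',round(s['grip_width'],4),'F',np.round(s['ft_force'],1),'gf',np.round(s['gripper_force'],1))
    return s,R
def togo(p,yaw):
    s,R=st();d=R.T@(np.array(p)-s['position']);c=np.degrees(np.arctan2(R[1,0],R[0,0]))
    print('togo tool',np.round(d,4),'rz',round(float(np.radians((c-yaw+180)%360-180)),3))
E
python3 - <<'E'
from h import *
np.set_printoptions(precision=4,suppress=True)
im,d=viewer.get_image('wrist');cal=viewer.calibration('wrist')
P=cloud(cal,d)
m=(d>0)&(P[...,0]>.27)&(P[...,0]<.52)&(P[...,1]>-.13)&(P[...,1]<-.03)&(P[...,2]>.008)&(P[...,2]<.04)
for n,k in [('all',m),('handle top',m&(P[...,2]>.0245)&(im.max(2)<90))]:
    r=cv2.minAreaRect((P[k][:,:2]*1000).astype(np.float32));print(n,k.sum(),np.array(r[0]),r[1],r[2])
togo([.432,-.071,.003],2.8)
cv2.imwrite('pics/d.png',im[:,:,::-1])
E
```

```text
all 2640 [392.6908 -72.3661] (170.6071014404297, 27.732149124145508) 2.394066572189331
handle top 1650 [413.0835 -71.5356] (129.72189331054688, 27.707366943359375) 2.4161651134490967
t 1.93 p [ 0.4325 -0.0708  0.1915] yaw 3.18 tilt [-0.0005  0.0002 -1.    ] q [-24.8  12.9  94.8  -0.   72.3  62. ] w 0.085 F [ 0.7 -0.1  0.9] gf 0.0
togo tool [-0.0004  0.0002  0.1885] rz 0.007
```

View pics/d.png

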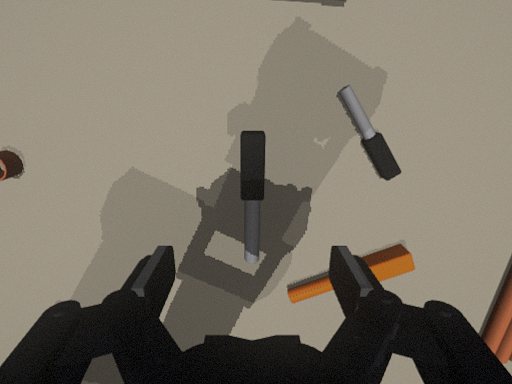

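The wrist view shows the large black handle at (252,165) and its rod tip at (252,260), with the small and orange look-alikes to the right. I descend and grip.

Call:
move_arm:
  plan: "0 0 0.05 0 0 0.007 0.085;0 0 0.05 0 0 0 0.085;0 0 0.04 0 0 0 0.085;0 0 0.03 0 0 0 0.085;0 0 0.018 0 0 0 0.085;0 0 0 0 0 0 0.085;0 0 0 0 0 0 0;0 0 0 0 0 0 0;0 0 0 0 0 0 0;0 0 0 0 0 0 0;0 0 0 0 0 0 0;0 0 0 0 0 0 0"
  grip_force: 80

```text
time_s: 3.42
position: [0.4328, -0.0709, 0.0041]
tool_rot: [[0.999, 0.045, 0.001], [0.045, -0.999, -0.001], [0.001, 0.001, -1.0]]
ft_force: [-2.5, 1.1, 10.0]
grip_width: 0.0266
gripper_force: 79.6
```

Call:
move_arm:
  plan: "0 0 -0.03 0 0 0 0;0 0 -0.05 0 0 0 0;0 0 -0.04 0 0 -0.1 0;0 0 0 0 0 -0.18 0;0 0 0 0 0 -0.18 0;0 0 0 0 0 -0.18 0;0 0 0 0 0 -0.18 0;0 0 0 0 0 -0.18 0;0 0 0 0 0 -0.18 0;0 0 0 0 0 -0.18 0;0 0 0 0 0 -0.18 0;0 0 0 0 0 -0.18 0"

```text
time_s: 4.92
position: [0.4322, -0.0706, 0.1233]
tool_rot: [[-0.199, 0.98, -0.001], [0.98, 0.199, 0.0], [0.0, -0.0, -1.0]]
ft_force: [-0.5, 0.4, -1.9]
grip_width: 0.0263
gripper_force: 79.4
```

Call:
move_arm:
  plan: "0 0 0 0 0 -0.18 0;0 0 0 0 0 -0.18 0;0 0 0 0 0 -0.18 0;0 0 0 0 0 -0.18 0;0 0 0 0 0 -0.18 0;0 0 0 0 0 -0.18 0;0 0 0 0 0 -0.18 0;0 0 0 0 0 -0.18 0;0 0 0 0 0 -0.18 0;0 0 0 0 0 -0.18 0;0 0 0 0 0 -0.1 0;0 0 0 0 0 0 0"

```text
time_s: 6.42
position: [0.4322, -0.0707, 0.1233]
tool_rot: [[-0.867, -0.499, -0.0], [-0.499, 0.867, 0.0], [0.0, 0.0, -1.0]]
ft_force: [0.2, -0.3, -3.1]
grip_width: 0.0265
gripper_force: 79.3
```

```bash
python3 - <<'E'
from h import *
togo([.5194,-.0689,.070],213.5)
E
```

```text
t 6.42 p [ 0.4322 -0.0707  0.1233] yaw -150.06 tilt [-4.e-04  2.e-04 -1.e+00] q [ -24.8   17.9  101.1   -0.    61.  -144.8] w 0.0265 F [ 0.2 -0.3 -3.1] gf 79.3
togo tool [-0.0764 -0.042   0.0533] rz -0.062
```

Call:
move_arm:
  plan: "-0.0255 -0.014 0.01 0 0 0 0;-0.0255 -0.014 0.02 0 0 0 0;-0.0255 -0.014 0.023 0 0 0 0;0 0 0 0 0 -0.062 0;0 0 0 0 0 0 0"

```text
time_s: 7.05
position: [0.5196, -0.0688, 0.07]
tool_rot: [[-0.835, -0.551, -0.001], [-0.551, 0.835, 0.0], [0.001, 0.001, -1.0]]
ft_force: [-0.3, -1.1, -2.2]
grip_width: 0.0268
gripper_force: 79.3
```

```bash
python3 - <<'E'
from h import *
np.set_printoptions(precision=4,suppress=True)
togo([.5194,-.0689,.070],213.5)
ims=[]
for c in ['top','side','wrist']:
    im,d=viewer.get_image(c);cal=viewer.calibration(c);P=cloud(cal,d);ims.append(im)
    def box(x0,x1,y0,y1,z0,z1):
        return (d>0)&(P[...,0]>x0)&(P[...,0]<x1)&(P[...,1]>y0)&(P[...,1]<y1)&(P[...,2]>z0)&(P[...,2]<z1)
    m=box(.61,.71,-.03,.07,.06,.12);q=P[m]
    if m.sum()>10:
        r=cv2.minAreaRect((q[:,:2]*1000).astype(np.float32));w,v=np.linalg.eigh(np.cov(q[:,:2].T));print(c,'eye',m.sum(),np.array(r[0]),r[1:],np.degrees(np.arctan2(*v[::-1,1])),q[:,2].max())
    # rod: in bar frame
    u=np.array([.834,.552]);n=np.array([-.552,.834]);D=P[...,:2]-np.array([.5194,-.0689])
    a=D@u;b=D@n
    m=(d>0)&(a>.045)&(a<.135)&(abs(b)<.03)&(P[...,2]>.05)&(P[...,2]<.11)
    print(c,'rod',m.sum())
    for a0 in (.045,.065,.085,.105):
        k=m&(a>=a0)&(a<a0+.02)
        if k.sum()>8:print(a0,'b',b[k].min(),b[k].max(),np.median(b[k]),'ztop',np.percentile(P[k][:,2],95),P[k][:,2].min(),'amax',a[k].max())
cv2.imwrite('pics/e.png',np.hstack([cv2.resize(ims[0][90:190,160:290],(400,308)),cv2.resize(ims[1][120:240,240:396],(400,308))])[:,:,::-1])
E
```

```text
t 7.05 p [ 0.5196 -0.0688  0.07  ] yaw -146.58 tilt [-0.0009  0.0003 -1.    ] q [ -20.5   29.5   91.7   -0.    58.8 -143.9] w 0.0268 F [-0.3 -1.1 -2.2] gf 79.3
togo tool [ 0.0002  0.     -0.    ] rz -0.001
top eye 206 [656.3533  22.6222] ((9.630353927612305, 51.072330474853516), 34.19419479370117) 123.53414176386676 0.10910607695830943
top rod 0
side eye 349 [635.5767  12.8872] ((67.01546478271484, 48.2926139831543), 16.76118278503418) -142.37337357165987 0.10968120235176304
side rod 282
0.045 b -0.005934118853966199 0.009232545820317758 -0.0005381270346550446 ztop 0.09098952542676172 0.08588958363794984 amax 0.06472308467286392
0.065 b -0.009926896489439332 0.009122920021427585 -0.003824321293591739 ztop 0.09139470542695734 0.07427727144618138 amax 0.08480070154675758
0.085 b -0.010450909487887818 0.007471203461011129 -0.004922940747974043 ztop 0.09145657963419646 0.0746394864223894 amax 0.10493361449872562
0.105 b -0.010481997175511114 0.009704699233257508 -0.004432774814502334 ztop 0.09102672612746755 0.07580460369381468 amax 0.12362706105342353
wrist rod 239
0.045 b -0.009269100486029289 0.009962533278298265 0.0006541711046018012 ztop 0.089412250990333 0.08034017804062249 amax 0.055923732293492026
```

View pics/e.png

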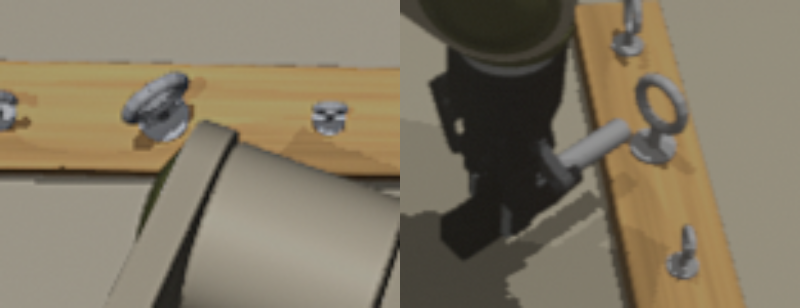

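The crop shows the rod level, pointing at the loop and short of it. Its axis measures at z≈0.081 and in line with the hole, so I insert.

Call:
move_arm:
  plan: "-0.015 0 0 0 0 0 0;-0.015 0 0 0 0 0 0;-0.01 0 0 0 0 0 0;-0.01 0 0 0 0 0 0;-0.01 0 0 0 0 0 0;0 0 0 0 0 0 0"

```text
time_s: 7.95
position: [0.5702, -0.0354, 0.0702]
tool_rot: [[-0.833, -0.553, 0.0], [-0.553, 0.833, -0.0], [-0.0, -0.0, -1.0]]
ft_force: [0.7, 0.3, -2.1]
grip_width: 0.0264
gripper_force: 79.3
```

Call:
move_arm:
  plan: "-0.01 0 0 0 0 0 0;-0.01 0 0 0 0 0 0;0 0 0 0 0 0 0"

```text
time_s: 8.32
position: [0.587, -0.0244, 0.0703]
tool_rot: [[-0.833, -0.553, 0.0], [-0.553, 0.833, -0.0], [-0.0, -0.0, -1.0]]
ft_force: [0.0, 0.8, -2.0]
grip_width: 0.0265
gripper_force: 79.3
```

```bash
python3 - <<'E'
from h import *
s,R=st()
im,d=viewer.get_image('side');im2,d=viewer.get_image('top')
cv2.imwrite('pics/f.png',np.hstack([cv2.resize(im2[90:190,160:290],(400,308)),cv2.resize(im[120:240,240:396],(400,308))])[:,:,::-1])
# swing from current yaw about eye centre: per-row shift for dyaw
E=np.array([.6568,.0222]); r=E-s['position'][:2]; print(np.linalg.norm(r),R[:2,:2].T@r)
E
```

```text
t 8.32 p [ 0.587  -0.0244  0.0703] yaw -146.43 tilt [ 4.e-04 -1.e-04 -1.e+00] q [ -13.9   34.5   81.2    0.    64.3 -137.5] w 0.0265 F [ 0.   0.8 -2. ] gf 79.3
0.08391134303336029 [-0.08391109  0.00020639]
```

View pics/f.png

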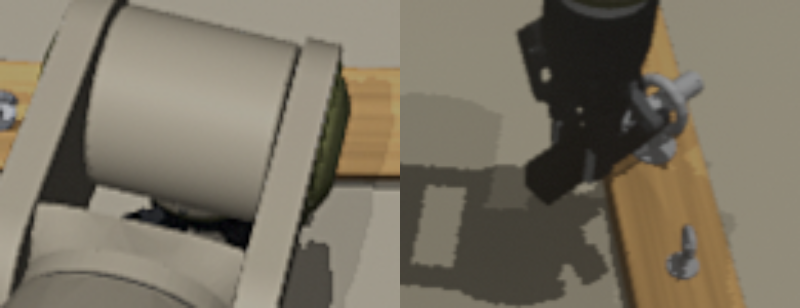

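The rod is through the loop. I swing clockwise about the eye axis.

Call:
move_arm:
  plan: "-0.0004 0.0084 0 0 0 0.1 0;-0.0004 0.0084 0 0 0 0.1 0;-0.0004 0.0084 0 0 0 0.1 0;-0.0004 0.0084 0 0 0 0.1 0;-0.0004 0.0084 0 0 0 0.1 0;-0.0004 0.0084 0 0 0 0.1 0;-0.0004 0.0084 0 0 0 0.1 0;0 0 0 0 0 0 0"

```text
time_s: 9.43
position: [0.5726, 0.0315, 0.0703]
tool_rot: [[-0.994, 0.113, -0.0], [0.113, 0.994, 0.0], [0.0, 0.0, -1.0]]
ft_force: [0.4, -0.6, -2.5]
grip_width: 0.0267
gripper_force: 79.4
```

```bash
cat >> h.py <<'E'
def sw():
    s,R=st(); E=np.array([.6568,.0222]); print('eye rel tool',R[:2,:2].T@(E-s['position'][:2]),'M',np.round(s['wrist_torque'],2))
E
python3 -c "
from h import *
sw()"
```

```text
t 9.43 p [0.5726 0.0315 0.0703] yaw 173.5 tilt [-2.e-04  1.e-04 -1.e+00] q [ -8.7  33.4  83.6   0.   63.1 -92.2] w 0.0267 F [ 0.4 -0.6 -2.5] gf 79.4
eye rel tool [-0.08468252  0.00024976] M [0.05 0.06 0.02]
```

Call:
move_arm:
  plan: "-0.0004 0.0084 0 0 0 0.1 0;-0.0004 0.0084 0 0 0 0.1 0;-0.0004 0.0084 0 0 0 0.1 0;0 0 0 0 0 0 0"

```text
time_s: 9.93
position: [0.5797, 0.0558, 0.0704]
tool_rot: [[-0.916, 0.4, 0.001], [0.4, 0.916, 0.0], [-0.001, 0.001, -1.0]]
ft_force: [1.5, 2.7, -0.6]
grip_width: 0.0265
gripper_force: 79.5
```

Call:
move_arm:
  plan: "-0.0004 0.0084 0 0 0 0.1 0;-0.0004 0.0084 0 0 0 0.1 0;-0.0004 0.0084 0 0 0 0.1 0;0 0 0 0 0 0 0"

```text
time_s: 10.42
position: [0.5932, 0.0772, 0.0704]
tool_rot: [[-0.757, 0.653, 0.001], [0.653, 0.757, 0.001], [-0.0, 0.001, -1.0]]
ft_force: [2.2, 3.9, -1.8]
grip_width: 0.0262
gripper_force: 79.6
```

```bash
cat >> h.py <<'E'
def eyeang(u):
    # loop line direction; drop points on rod (near rod line, dir u through eye)
    for c in ['top','side']:
        im,d=viewer.get_image(c);P=cloud(viewer.calibration(c),d)
        D=P[...,:2]-np.array([.6568,.0222]);w=D[...,0]*u[1]-D[...,1]*u[0]
        m=(d>0)&(np.hypot(D[...,0],D[...,1])<.034)&(P[...,2]>.094)&(P[...,2]<.112)
        if m.sum()>8:
            l=cv2.fitLine(D[m].astype(np.float32),cv2.DIST_HUBER,0,.01,.01).ravel();print(c,m.sum(),'loop line',np.degrees(np.arctan2(l[1],l[0]))%180,'centre',D[m].mean(0))
    return
E
python3 -c "
from h import *
sw();s=env.observe();eyeang(-np.array(s['tool_rot'])[:2,0])"
```

```text
t 10.43 p [0.5932 0.0772 0.0704] yaw 139.22 tilt [ 1.e-03  7.e-04 -1.e+00] q [ -3.9  35.3  79.4   0.   65.2 -53.2] w 0.0262 F [ 2.2  3.9 -1.8] gf 79.6
eye rel tool [-0.08407509 -0.00010702] M [ 0.77 -0.47  0.56]
top 86 loop line 97.837975 centre [-5.27804171e-06 -4.83191352e-03]
side 94 loop line 98.938324 centre [ 0.0002738  -0.00621008]
```

Call:
move_arm:
  plan: "-0.0001 0.0042 0 0 0 0.05 0;-0.0001 0.0042 0 0 0 0.05 0;-0.0001 0.0042 0 0 0 0.05 0;0 0 0 0 0 0 0"

```text
time_s: 11.02
position: [0.6022, 0.0861, 0.0705]
tool_rot: [[-0.651, 0.759, 0.001], [0.759, 0.651, 0.001], [-0.0, 0.002, -1.0]]
ft_force: [3.3, 5.3, -1.6]
grip_width: 0.0267
gripper_force: 79.6
```

```bash
python3 -c "
from h import *
sw();s=env.observe();eyeang(-np.array(s['tool_rot'])[:2,0])"
```

```text
t 11.03 p [0.6022 0.0861 0.0705] yaw 130.65 tilt [ 0.0015  0.0011 -1.    ] q [ -3.   36.2  77.6   0.1  66.1 -43.7] w 0.0267 F [ 3.3  5.3 -1.6] gf 79.6
eye rel tool [-0.08408385 -0.00020756] M [ 1.03 -0.55  0.74]
top 103 loop line 88.94766 centre [-0.00046192 -0.00046662]
side 87 loop line 90.67424 centre [-0.00043084 -0.00635869]
```

Call:
move_arm:
  plan: "0 0.0025 0 0 0 0.03 0;0 0.0017 0 0 0 0.02 0;0 0 0 0 0 0 0"

```text
time_s: 11.5
position: [0.6047, 0.0883, 0.0704]
tool_rot: [[-0.612, 0.791, -0.0], [0.791, 0.612, -0.001], [-0.0, -0.001, -1.0]]
ft_force: [-0.8, 3.4, -0.1]
grip_width: 0.0265
gripper_force: 81.3
```

```bash
python3 -c "
from h import *
sw();s=env.observe();eyeang(-np.array(s['tool_rot'])[:2,0])"
```

```text
t 11.5 p [0.6047 0.0883 0.0704] yaw 127.77 tilt [-4.e-04 -6.e-04 -1.e+00] q [ -2.8  36.5  77.   -0.   66.5 -40.5] w 0.0265 F [-0.8  3.4 -0.1] gf 81.3
eye rel tool [-0.08413912  0.00071963] M [0.49 0.03 2.12]
top 103 loop line 88.92125 centre [-0.00043535 -0.00068659]
side 87 loop line 90.766235 centre [-0.00061028 -0.00622572]
```

The moment jumped from 0.74 to 2.1 N m while the loop stayed at about 89°, in line with the batten, so the eye is at its stop. I swing back to align the bar with the hole, then withdraw.

Call:
move_arm:
  plan: "-0.0004 -0.0083 0 0 0 -0.0985 0;-0.0004 -0.0083 0 0 0 -0.0985 0;-0.0004 -0.0083 0 0 0 -0.0985 0;-0.0004 -0.0083 0 0 0 -0.0985 0;-0.0004 -0.0083 0 0 0 -0.0985 0;-0.0004 -0.0083 0 0 0 -0.0985 0;-0.0004 -0.0083 0 0 0 -0.0985 0;-0.0004 -0.0083 0 0 0 -0.0985 0;-0.0004 -0.0083 0 0 0 -0.0985 0;0 0 0 0 0 0 0"

```text
time_s: 12.85
position: [0.5718, 0.023, 0.0702]
tool_rot: [[-0.999, 0.032, -0.0], [0.032, 0.999, 0.0], [0.0, 0.0, -1.0]]
ft_force: [0.0, 0.2, -2.1]
grip_width: 0.0265
gripper_force: 79.7
```

```bash
python3 -c "
from h import *
sw();s=env.observe();eyeang(-np.array(s['tool_rot'])[:2,0])"
```

```text
t 12.85 p [0.5718 0.023  0.0702] yaw 178.14 tilt [-5.e-04  1.e-04 -1.e+00] q [ -9.5  33.3  83.8   0.   62.9 -97.7] w 0.0265 F [ 0.   0.2 -2.1] gf 79.7
eye rel tool [-0.08495862  0.00194825] M [-0.    0.05 -0.05]
side 88 loop line 90.33421 centre [-0.00054596 -0.0063241 ]
```

Call:
move_arm:
  plan: "0.01 0.002 0 0 0 0 0;0.02 0 0 0 0 0 0;0.02 0 0 0 0 0 0;0.02 0 0 0 0 0 0;0.03 0 0 0 0 0 0;0.04 0 0 0 0 0 0;0.02 0 0 0 0 0 0;0 0 0 0 0 0 0"

```text
time_s: 13.95
position: [0.4107, 0.031, 0.0706]
tool_rot: [[-1.0, 0.029, -0.001], [0.029, 1.0, 0.0], [0.001, 0.0, -1.0]]
ft_force: [-0.1, -0.8, -1.5]
grip_width: 0.0262
gripper_force: 79.7
```

Call:
move_arm:
  plan: "0 0 0.03 0 0 0 0;0 0 0.02 0 0 0 0;0 0 0.008 0 0 0 0;0 0 0.005 0 0 0 0;0 0 0 0 0 0 0"

```text
time_s: 14.58
position: [0.4124, 0.0305, 0.0075]
tool_rot: [[-1.0, 0.028, 0.0], [0.028, 1.0, -0.0], [-0.0, -0.0, -1.0]]
ft_force: [0.1, -0.6, -2.8]
grip_width: 0.0264
gripper_force: 79.8
```

```bash
python3 -c "
from h import *
st()
im,d=viewer.get_image('side');im2,d=viewer.get_image('top')
eyeang(np.array([1,0]))
cv2.imwrite('pics/g.png',np.hstack([im2[80:300,100:420],im[80:300,140:460]])[:,:,::-1])"
```

```text
t 14.57 p [0.4124 0.0305 0.0075] yaw 178.37 tilt [ 5.e-04 -1.e-04 -1.e+00] q [ -12.3   28.4  112.6    0.    39.  -100.7] w 0.0264 F [ 0.1 -0.6 -2.8] gf 79.8
top 106 loop line 88.54348 centre [-0.0005471  -0.00110101]
side 88 loop line 90.90192 centre [-0.00040259 -0.00661318]
```

View pics/g.png

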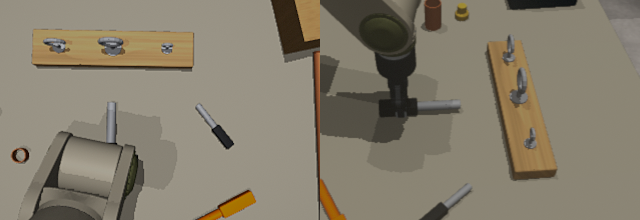

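The crops show the bar clear of the batten and nearly on the bench, with the loop in line with the batten. I lower the last few mm, release and retreat.

Call:
move_arm:
  plan: "0 0 0.002 0 0 0 0;0 0 0.001 0 0 0 0;0 0 0 0 0 0 0"

```text
time_s: 15.15
position: [0.4121, 0.0305, 0.0043]
tool_rot: [[-1.0, 0.028, -0.0], [0.028, 1.0, 0.0], [0.0, 0.0, -1.0]]
ft_force: [-0.6, 0.3, -2.3]
grip_width: 0.0262
gripper_force: 79.8
```

Call:
move_arm:
  plan: "0 0 0 0 0 0 0.0854;0 0 0 0 0 0 0.0854;0 0 0 0 0 0 0.0854;0 0 0 0 0 0 0.0854;0 0 0 0 0 0 0.0854;0 0 0 0 0 0 0.0854;0 0 -0.03 0 0 0 0.0854;0 0 -0.05 0 0 0 0.0854;0 0 -0.05 0 0 0 0.0854;0 0 -0.04 0 0 0 0.0854;0 0 0 0 0 0 0.0854"

```text
time_s: 16.52
position: [0.4131, 0.0303, 0.1766]
tool_rot: [[-1.0, 0.028, 0.006], [0.028, 1.0, -0.001], [-0.006, -0.001, -1.0]]
ft_force: [0.2, 0.5, -0.5]
grip_width: 0.0853
gripper_force: 0.0
```

```bash
python3 - <<'E'
from h import *
st();eyeang(np.array([1,0]))
for c in ['side','wrist']:
    im,d=viewer.get_image(c);P=cloud(viewer.calibration(c),d)
    m=(d>0)&(P[...,0]>.33)&(P[...,0]<.6)&(P[...,1]>-.03)&(P[...,1]<.09)&(P[...,2]>.006)&(P[...,2]<.06)
    r=cv2.minAreaRect((P[m][:,:2]*1000).astype(np.float32));print(c,m.sum(),r,P[m][:,2].max())
E
```

```text
t 16.52 p [0.4131 0.0303 0.1766] yaw 178.39 tilt [ 0.0058 -0.0012 -1.    ] q [ -12.3   11.3   99.8    0.    68.5 -100.7] w 0.0853 F [ 0.2  0.5 -0.5] gf 0.0
top 104 loop line 89.95204 centre [-0.00046626 -0.00027869]
side 87 loop line 91.23975 centre [-0.00050416 -0.00590098]
side 1045 ((450.9821472167969, 28.01758575439453), (30.233362197875977, 169.43052673339844), 88.24101257324219) 0.03232849338899767
wrist 2866 ((451.1829833984375, 29.215513229370117), (27.916736602783203, 170.05235290527344), 88.01947021484375) 0.029132140725209952
```

```bash
python3 -c "
from rig import env
print(env.close_job())"
```

```text
the job is handed in; nothing more can be done
None
```

The eye is screwed home against its stop with its loop in line with the batten, the bar lies flat on the bench clear of the batten, and the job is handed in at about 16.5 s.

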